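Set a part to the brush and lock the brushing tool on

ROBOT

A 7-joint arm with a two-finger parallel gripper is mounted at the origin on the work surface. World frame = base frame: x ahead of the robot, y to its left, z up, the work surface at z = 0. Lengths are in m, angles in degrees, forces in N, time in s.
With the tool pointing down it reaches from about 0.425 to 0.875 m from the base axis. Payload 4.7 kg.
Tool frame: the origin (TCP) lies at the very end of the fingers, on their centre line; the grasp point (between the pads) lies env.tcp_to_grasp behind it (env.tcp_to_grasp is the distance from the TCP to the grasp point, in m); z points along the fingers, x is the direction in which the jaws open and shut, and the axes are right-handed (so a half turn about z gives the same grasp; the last joint's range is limited). The gripper opens to 87 mm and grips with 3 to 60 N. Pads are 19 mm wide; open, the fingers measure 117 mm over their backs; the gripper's body (75 mm by 190 mm) begins 51 mm behind the grasp point.
Start: joints at [-64.624, 18.392, -4.016, 83.108, 1.295, 78.541, -3.26], TCP at [0.27, 0.591, 0.183] pointing down, gripper open.
Joint ranges: [-163.93, 163.93], [-17.29, 119.83], [-79.2, 71.16], [3.27, 140.29], [-89.18, 269.18], [5.43, 117.66], [-154.24, 154.24]. Speed limits (degrees/s): [147.25, 147.25, 180, 180, 180, 180, 180].

INTERFACE

Orientations are given as [roll, pitch, yaw] about the fixed x, y, z axes, in that order (R = Rz(yaw) Ry(pitch) Rx(roll)).
In Python, from cell import env gives the robot as it stands. The module is installed in compiled form; this text tells all that it offers.
- The arm moves only by the tool send_rows, never from a script. Its argument "steps" is a list of rows, each a list of 3 entries, a list of its own where there are three numbers: the shift along the tool's x, y, z in m, then the turn, a rotation vector about the tool's x, y, z in rad, then the finger opening in m, from 0 to 0.087. A call has exactly 5 rows; each row is the pose to reach, as a shift and turn from the pose commanded when the call began, along the tool's axes at that moment; what a row does not reach only later rows make up. A row lasts 1/12 s, in which the tool goes at most 41.7 mm and 7.16 degrees, less where a joint would pass 70% of its speed; a pose out of reach is approached as far as the arm can. A call with a gripper value outside its range is refused whole. The fingers move at their own pace and stop on an object; "grip_force" is the grip in N (left out, the last holds). Time passes only in rows, so rows that repeat a pose let the fingers close, or fill a call up. It gives the time, the measured TCP pose, the force and the opening at its end, in the units of the state.
- env.get_obs(): the state, without advancing time (a new reading comes with each control period).
- env.read_camera(name): name is "side" or "top"; returns a dict with "pixels" (384x512x3 uint8, red, green, blue), "fx", "fy", "cx", "cy" (pixels), "position" and "rotation" of the camera in the world. Camera axes: x right, y up, looking along -z (the intrinsics and any distortion apply to the point x, -y, -z); pixel columns grow to the right and rows downward; lengths in m; the calibration is good to about 2 mm. A picture is of the moment at which its call begins. There is no depth.
- env.sign_off(): hands the job in, once; it reports no verdict.
The state is a dict: "time_s": time; "qpos": joint angles; "joint_velocities": joint speeds; "effort": joint torques, N m; "tool_pos": TCP position; "tool_rot": TCP orientation; "force": force on the tool from outside, world axes, zero at the start; "wrist_torque": the same for the moment, N m; "grip_width": finger opening in m.
Only numpy, scipy, OpenCV 4.12 (cv2) and the standard library are available. Lean on these libraries where they do the work, as an engineer would, in place of code of your own. Each camera call takes 0.05 s, during which the arm holds its last target.

TASK

Get the clamped brushing tool going on the metal housing: hold the orange thumb release down and slide the blue carriage along its rail all the way to the brush, letting the release spring up so the carriage is locked there, then swing the clear shield right down over the brush. Only after that, squeeze the red trigger down, push in the green lock-on button beside it while the trigger is held down, and ease off so that the trigger stays on by itself. Leave everything else on the bench where it is.

Things in the scene. Friction and masses are not known exactly. Their poses are not given: they have to be found in the camera images.
- rig: Grey plate bolted down, 230 x 510 x 12 mm, carrying all the parts below; fixed. Origin on the work surface; z up, x roughly away from the robot, y along tool and rail (to the robot's left at yaw 0). Plate: x -100..130, y -210..300 mm. A bare-metal tool, 64 mm thick, axis x 0 z 85, lies along y from -206 to -15. Apart from the raised shield and its 170 mm posts at x 80, all is below 167 mm.
- brush (a point): Centre of the round brass brush, 60 mm across, on the tool's end: rig x 0, y 14, z 85 mm. The steel rail runs on from it along rig +y (to y 294 mm).
- release_top (a point): Top centre of the orange thumb release, a plate 40 (rig x) x 44 (rig y) mm on the blue carriage; height 66 mm when up; pressed straight down. Its rig x is 0.
- push_wall (a point): Top centre of the carriage's blue upright push wall, height 95 mm, 62 mm wide (rig x), 10 mm thick. Its face stands 24 mm from the release's centre on the brush side (rig -y): a finger pressing the release and moving to rig -y meets it and pushes the carriage. The metal housing to be brushed sits beyond it, up to 107 mm high.
- release (a joint): Release: 0 = up, 0.010 m = fully down; spring 3 to 8 N. Up, its pin sits in a rack (15 mm pitch) and the carriage cannot slide; clear of the teeth from 0.005 m on. At the start the pin may rest on a tooth's tip (about 0.004) and then drops in within 15 mm of sliding. With the carriage against the stop at the brush it springs up to 0 when let go.
- carriage (a joint): Blue carriage on its rail: 0 = parked at the rig +y end, grows as it slides to rig -y, 0.130 m = against the stop at the brush, where the release's centre is at rig y = 130 mm. Takes about 2 N once released; stays where left.
- shield_hinge (a point): Middle of the shield's hinge axis, which runs along rig y: rig x 80, y 35, z 158 mm. The clear shield with yellow edges is a plate 130 mm wide (along rig y), 130 mm long from hinge to free edge, 5 mm thick (yellow rims 10 mm).
- shield_edge (a point): Middle of the shield's free edge, 130 mm from the hinge axis.
- shield (a joint): Shield angle: 0 = shut, level over the brush, free edge towards the robot (rig x = -50 mm); pi/2 = upright; starts between 1.3 and 1.75. A stiff hinge: stays where left; 2 to 4 N push it, for instance with a finger put behind it (its rig +x side) and moved towards the robot and down along its arc.
- trigger_top (a point): Top centre of the red trigger, a paddle 54 (rig x) x 64 (rig y) mm on the upper side of the tool at rig x -3, y -110, height 138 mm when off. Pressed straight down.
- trigger (a joint): Trigger: 0 = off, 0.015 m = squeezed right down; spring 4 to 10 N. The lock-on button goes in only while this is beyond 0.010. With the button fully in, easing the trigger lets it rise to about 0.007, where it is caught and stays on; without the button it returns to 0.
- lock_face (a point): Centre of the end face of the round green lock-on button, 20 mm across: rig x 14, y -110, height 140 mm when out. It sticks out 14 mm, towards the robot, from a black shoulder (face at rig x 28, top 166 mm high) and hangs over the trigger's far part. Pushed sideways to rig +x: a finger holding the trigger down can slide over to rig +x and push it with its flank.
- lockbtn (a joint): Lock-on button: 0 = out, 0.012 m = fully in; spring 1.5 to 3.5 N. To catch, it must be at least 0.0075 in while the trigger is squeezed past 0.010, and be kept in while the trigger rises; it then stays at about 0.007. Squeezing the trigger again frees it.
- bearing_mid (a point): Centre of a loose steel ball bearing ring, 48 mm across, 14 mm high, lying on the rig's plate. Leave alone.
- socket_mid (a point): Centre of a loose steel socket, 26 mm across, 30 mm high, standing on the rig's plate. Leave alone.
- piston_mid (a point): Centre of a loose aluminium piston, 72 mm across, 52 mm high. Leave alone.
- oilcan_mid (a point): Centre of a loose red can, 64 mm across, 150 mm high. Leave alone.
- boltjar_mid (a point): Centre of a loose amber jar, 68 mm across, 100 mm high. Leave alone.
- gearpart_mid (a point): Centre of a loose dark gear with hub, 78 mm across, 50 mm high. Leave alone.

How it is judged (in metres and radians):
On the way, in this order (a step that is already met when the one before it is completed fails the run):
1. the carriage is slid all the way to the brush and its release has sprung up again (value of joint carriage above 0.125 m and value of joint release below 0.002 m), for 0.2 s.
2. the shield is swung right down over the brush (value of joint shield below 0.08 rad), for 0.2 s.
3. the lock-on button is pushed in while the trigger is held squeezed down (value of joint trigger above 0.009 m and value of joint lockbtn above 0.007 m), for 0.05 s.
4. the trigger is eased and is caught by the lock (value of joint trigger between 0.0055 and 0.0088 m and value of joint lockbtn above 0.0055 m), for 0.2 s.
At the end, for the whole second after the job is handed in: The carriage is against its stop at the brush (joint over 0.125 m) with its release up (under 0.002 m); the shield is shut (under 0.08 rad); with nothing touching it the trigger stays caught between 0.0055 and 0.0088 m, and the lock-on button is held in (over 0.0055 m) (all of step 1 and all of step 4 and value of joint shield below 0.08 rad and contact force between rig and the fingers below 0.1 N).
It fails at once if the tool is switched on (trigger squeezed past 5 mm) with the shield still up (value of joint trigger above 0.005 m and value of joint shield above 0.25 rad).
It fails at once if a loose thing on the bench or plate is moved more than 40 mm (distance of any of bearing_mid, socket_mid, piston_mid, oilcan_mid, boltjar_mid, gearpart_mid from where it was at the start of the episode above 0.04 m).
It also fails if it takes over 61 s, if anything falls off the work surface, if the arm or the gripper's body presses on something with over 40 N, if the wrist force passes 120 N, or if a joint passes its speed limit or range.

## Working session

There is one attempt and no reset: what is moved stays moved. The work goes in short steps, Python scripts to look and compute and a tool call to move; the robot and the scene stay as the last step left them, time stands still between calls to the robot, and variables do not carry over. Pictures are saved under pics/ and viewed, and the job is handed in when it is done.

Besides the shell and the picture viewer there is one more tool, called after "Request:" as name(argument=value, ...), one argument or row to a line, values as JSON. send_rows: Moves the arm, as the interface text tells. Its arguments: {"type":"object","properties":{"steps":{"type":"array"},"grip_force":{"type":"number"}},"required":["steps"]}

```bash
mkdir -p pics; python3 - <<'E'
from cell import env
import cv2,numpy as np
print(env.get_obs()); print(env.tcp_to_grasp)
for n in("side","top"):
    c=env.read_camera(n); cv2.imwrite(f"pics/{n}0.png",c["pixels"][:,:,::-1]); np.savez(f"pics/{n}0.npz",**c)
    print(n,{k:v for k,v in c.items() if k!="pixels"})
E
```

```text
{'time_s': 0.0, 'qpos': array([-64.62407417,  18.43962412,  -4.01420349,  83.17574782,
         1.29478547,  78.53923793,  -3.26011697]), 'joint_velocities': array([-0.00942776,  0.04629418, -0.05236699,  0.08734544, -0.05833283,
        0.02830419, -0.03056694]), 'effort': array([-5.30077068e-04, -4.91278625e+01, -4.04010219e-01, -3.12536681e+01,
       -6.37335679e-02,  4.35391255e-02,  1.71747201e-04]), 'tool_pos': array([0.27005383, 0.59055498, 0.18154758]), 'tool_rot': array([1.79994078e+02, 1.09385257e-01, 6.54324169e+01]), 'force': array([-0.39628341, -0.42770507, -0.53996328]), 'wrist_torque': array([ 0.01841867, -0.0256292 , -0.02669322]), 'grip_width': 0.08661592130659124}
0.0187
side {'fx': 383.8994135753155, 'fy': 383.8994135753155, 'cx': 250.22400369348793, 'cy': 186.54326898732953, 'position': array([0.40323857, 0.68643761, 0.85092504]), 'rotation': array([ 4.48321537e+01, -8.86282564e-02, -1.69034851e+02])}
top {'fx': 347.88977914426914, 'fy': 347.88977914426914, 'cx': 254.68781882223163, 'cy': 186.77724722393916, 'position': array([0.39648922, 0.00550656, 1.20584869]), 'rotation': array([  6.8229416 ,   1.24474461, -89.29166655])}
```

View pics/side0.png

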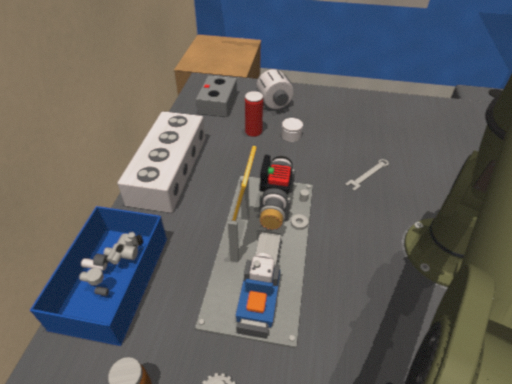

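View pics/top0.png

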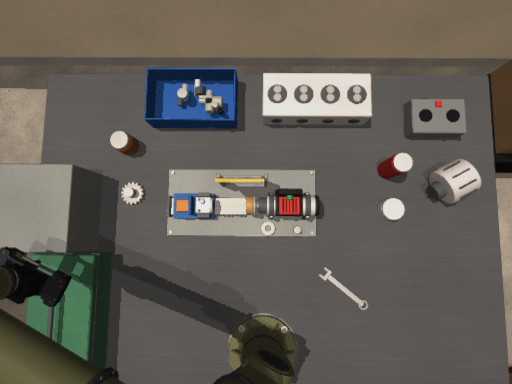

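The top view shows the plate at about (168..316, 170..236), the orange release at (182,205), the trigger at (289,204), and the shield upright at (240,181). Next I measure the rig pose.

```bash
cat > h.py <<'E'
import numpy as np,cv2
from scipy.spatial.transform import Rotation as R
def load(n): return dict(np.load(f"pics/{n}.npz"))
def ray(c,u,v):
    d=np.array([(u-c["cx"])/c["fx"],-(v-c["cy"])/c["fy"],-1.])
    return R.from_euler('xyz',c["rotation"],degrees=True).apply(d)
def onz(c,u,v,z):
    d=ray(c,u,v);p=c["position"];return p+d*(z-p[2])/d[2]
def proj(c,P):
    q=R.from_euler('xyz',c["rotation"],degrees=True).inv().apply(np.asarray(P)-c["position"])
    return c["cx"]+c["fx"]*q[...,0]/-q[...,2], c["cy"]-c["fy"]*q[...,1]/-q[...,2]
def mask(c,lo,hi):
    h=cv2.cvtColor(c["pixels"],cv2.COLOR_RGB2HSV);return cv2.inRange(h,np.array(lo),np.array(hi))
def blobs(m,k=3):
    n,l,s,ce=cv2.connectedComponentsWithStats(m)
    return [(s[i].tolist(),ce[i].round(1).tolist()) for i in sorted(range(1,n),key=lambda i:-s[i,4])[:k]]
def tri(c1,p1,c2,p2):
    d1,d2=ray(c1,*p1),ray(c2,*p2);A=np.stack([d1,-d2],1)
    s=np.linalg.lstsq(A,c2["position"]-c1["position"],rcond=None)[0]
    a=c1["position"]+d1*s[0];b=c2["position"]+d2*s[1];return (a+b)/2,np.linalg.norm(a-b)
E
python3 - <<'E'
from h import *
for n in("top0","side0"):
    c=load(n);print(n)
    for nm,lo,hi in(("orange",(5,150,150),(13,255,255)),("red",(0,150,100),(4,255,255)),("green",(50,100,60),(85,255,255)),("yellow",(20,150,120),(32,255,255)),("blue",(105,120,60),(122,255,255))):
        print(nm,blobs(mask(c,lo,hi),4))
    im=c["pixels"][:,:,::-1]
    x0,y0,x1,y1=(155,155,330,250) if n=="top0" else (190,130,325,350)
    cr=im[y0:y1,x0:x1];s=min(800/(x1-x0),600/(y1-y0));print(s)
    cv2.imwrite(f"pics/{n}c.png",cv2.resize(cr,None,fx=s,fy=s,interpolation=cv2.INTER_CUBIC))
E
```

```text
top0
orange [([177, 210, 11, 1, 11], [182.0, 210.0]), ([177, 205, 1, 1, 1], [177.0, 205.0])]
red [([279, 197, 21, 18, 341], [289.2, 205.9]), ([436, 101, 6, 6, 36], [438.5, 103.5]), ([391, 155, 8, 17, 32], [393.1, 163.5]), ([402, 172, 1, 1, 1], [402.0, 172.0])]
green [([286, 195, 7, 5, 29], [289.2, 197.0]), ([57, 329, 7, 11, 28], [59.6, 334.2]), ([60, 306, 6, 6, 14], [62.6, 308.4]), ([62, 295, 5, 7, 13], [63.5, 297.8])]
yellow [([215, 179, 20, 4, 47], [224.2, 180.2]), ([260, 181, 4, 1, 4], [261.5, 181.0]), ([231, 179, 1, 1, 1], [231.0, 179.0]), ([236, 179, 1, 1, 1], [236.0, 179.0])]
blue [([144, 68, 93, 53, 2904], [191.5, 98.5]), ([174, 194, 24, 24, 319], [185.1, 205.9]), ([197, 127, 18, 2, 22], [206.8, 127.2]), ([162, 127, 19, 1, 19], [171.0, 127.0])]
4.571428571428571
side0
orange [([247, 291, 19, 21, 314], [256.3, 301.2]), ([270, 174, 2, 1, 2], [270.5, 174.0])]
red [([245, 100, 18, 36, 458], [252.4, 117.2]), ([268, 164, 23, 22, 360], [279.9, 175.0]), ([204, 85, 5, 3, 11], [206.3, 85.8])]
green [([268, 167, 6, 6, 28], [270.1, 169.8])]
yellow [([234, 183, 12, 37, 85], [239.4, 199.4]), ([250, 146, 6, 15, 45], [252.7, 151.8]), ([251, 163, 1, 1, 1], [251.0, 163.0]), ([249, 172, 1, 1, 1], [249.0, 172.0])]
blue [([195, 0, 317, 88, 21385], [374.0, 37.6]), ([31, 207, 135, 139, 10128], [101.0, 278.5]), ([236, 279, 42, 47, 954], [257.5, 301.0])]
2.727272727272727
```

View pics/top0c.png

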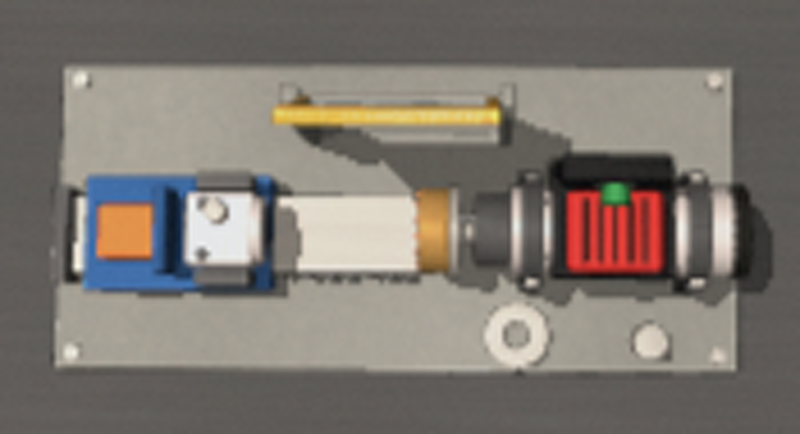

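View pics/side0c.png

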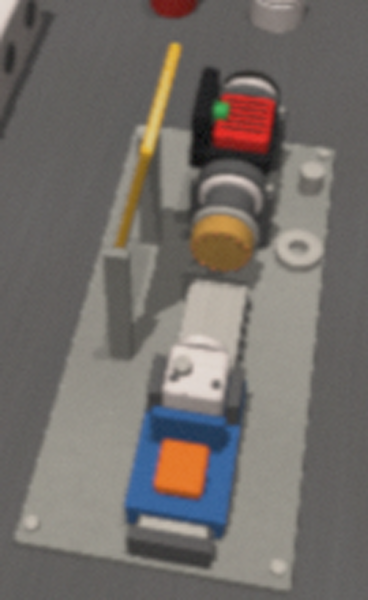

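```bash
python3 - <<'E'
from h import *
t=load("top0");s=load("side0")
q=[(65,67),(732,68),(737,370),(55,368)];rig=np.array([(.13,.3),(.13,-.21),(-.1,-.21),(-.1,.3)])
k=800/175
W=np.array([onz(t,155+(u+.5)/k-.5,155+(v+.5)/k-.5,.012)[:2] for u,v in q])
qs=[(140,127),(334,150),(291,588),(17,542)]; k2=600/220
# side: TL=far-left -> (x130,y-210); TR=(x-100,y-210); BR=(x-100,y300); BL=(130,300)
rs=np.array([(.13,-.21),(-.1,-.21),(-.1,.3),(.13,.3)])
Ws=np.array([onz(s,190+(u+.5)/k2-.5,130+(v+.5)/k2-.5,.012)[:2] for u,v in qs])
print(W.round(4));print(Ws.round(4))
def fit(A,B):
    a=A-A.mean(0);b=B-B.mean(0);th=np.arctan2((a[:,0]*b[:,1]-a[:,1]*b[:,0]).sum(),(a*b).sum())
    M=np.array([[np.cos(th),-np.sin(th)],[np.sin(th),np.cos(th)]]);o=B.mean(0)-M@A.mean(0)
    print("yaw",np.degrees(th),"o",o,"res",(A@M.T+o-B).round(4).tolist());return th,M,o
for A,B in((rig,W),(rs,Ws),(np.r_[rig,rs],np.r_[W,Ws])): th,M,o=fit(A,B)
tr=lambda p:M.T@(p[:2]-o)
print("orange tri",tri(t,((97+152)/2/k+155-.4,231/k+155-.4),s,(256.3,301.2)))
for nm,c,u,v,z in(("or s",s,256.3,301.2,.066),("or t",t,(97+152)/2/k+155-.4,231/k+155-.4,.066),("red t",t,289.2,205.9,.138),("red s",s,279.9,175,.138),("green t",t,289.2,197,.15),("green s",s,270.1,169.8,.143)):
    p=onz(c,u,v,z);print(nm,p.round(4),"rig",tr(p).round(4))
# shield edge top: ends in top crop (274..500,115), side (176,45) far end
e1,g1=tri(t,(155+273/k-.4,155+115/k-.4),s,(190+120/k2-.4,130+246/k2-.4))
e2,g2=tri(t,(155+500/k-.4,155+116/k-.4),s,(190+176/k2-.4,130+45/k2-.4))
for e,g in((e1,g1),(e2,g2)):print("edge",e.round(4),g.round(4),tr(e).round(4))
E
```

```text
[[ 0.5978  0.3343]
 [ 0.6014 -0.1741]
 [ 0.3747 -0.176 ]
 [ 0.3697  0.3323]]
[[ 0.598  -0.1721]
 [ 0.3739 -0.1774]
 [ 0.3687  0.328 ]
 [ 0.595   0.3333]]
yaw 0.4880028599482222 o [0.47127091 0.03398342] res [[0.0009, 0.0008], [0.0017, -0.0008], [-0.0016, -0.0009], [-0.001, 0.0009]]
yaw 0.612602861469669 o [0.46934977 0.03281411] res [[0.0036, -0.0037], [-0.0023, -0.0009], [-0.0025, 0.0037], [0.0012, 0.0008]]
yaw 0.5501049710607857 o [0.47031017 0.03339879] res [[-0.0003, 0.0004], [0.0009, -0.0012], [-0.0024, -0.0016], [-0.0022, 0.0002], [0.0044, -0.0032], [-0.0016, -0.0002], [-0.0012, 0.0044], [0.0025, 0.0013]]
orange tri (array([0.46900963, 0.27100894, 0.06718934]), np.float64(0.0005091947400369753))
or s [0.4689 0.2704 0.066 ] rig [0.0008 0.237 ]
or t [0.4693 0.2713 0.066 ] rig [0.0013 0.2379]
red t [ 0.466  -0.0763  0.138 ] rig [-0.0054 -0.1096]
red s [ 0.4667 -0.0681  0.138 ] rig [-0.0046 -0.1015]
green t [ 0.4923 -0.0753  0.15  ] rig [ 0.0209 -0.1089]
green s [ 0.4952 -0.0781  0.143 ] rig [ 0.0238 -0.1117]
edge [0.541  0.1494 0.1876] 0.0063 [0.0718 0.1153]
edge [0.5253 0.0023 0.2851] 0.0007 [ 0.0547 -0.0316]
```

Request:
send_rows(
  steps=[
    [[-0.021, 0.031, 0], [0, 0, -0.0876], 0],
    [[-0.042, 0.062, 0], [0, 0, -0.175], 0],
    [[-0.063, 0.093, 0], [0, 0, -0.263], 0],
    [[-0.084, 0.124, 0], [0, 0, -0.35], 0],
    [[-0.105, 0.155, 0], [0, 0, -0.438], 0],
  ],
  grip_force=20,
)

```text
time_s: 0.52
tool_pos: [0.368, 0.4293, 0.1822]
tool_rot: [-180.0, 0.0, 90.8]
force: [1.7, 0.4, 0.3]
grip_width: 0.0613
```

Request:
send_rows(
  steps=[
    [[-0.034, 0.02, 0.01], [0, 0, 0], 0],
    [[-0.068, 0.04, 0.02], [0, 0, 0], 0],
    [[-0.102, 0.061, 0.035], [0, 0, 0], 0],
    [[-0.136, 0.082, 0.045], [0, 0, 0], 0],
    [[-0.156, 0.096, 0.06], [0, 0, 0], 0],
  ],
)

```text
time_s: 0.93
tool_pos: [0.4676, 0.2713, 0.1227]
tool_rot: [179.9, 0.1, 90.3]
force: [0.6, 0.3, -0.3]
grip_width: 0.0282
```

Request:
send_rows(
  steps=[
    [[0, 0, 0.015], [0, 0, 0], 0],
    [[0, 0, 0.03], [0, 0, 0], 0],
    [[0, 0, 0.04], [0, 0, 0], 0],
    [[0, 0, 0.04], [0, 0, 0], 0],
    [[0, 0, 0.04], [0, 0, 0], 0],
  ],
)

```text
time_s: 1.35
tool_pos: [0.4644, 0.2762, 0.0822]
tool_rot: [-179.9, 0.0, 90.6]
force: [0.6, 0.3, -0.3]
grip_width: 0.0018
```

```bash
cat > look.py <<'E'
import sys
from cell import env
from h import *
tag=sys.argv[1]
o=env.get_obs();print({k:np.round(o[k],4) for k in("time_s","qpos","tool_pos","tool_rot","force","grip_width")})
for n,(x0,y0,x1,y1) in(("top",(140,130,340,260)),("side",(190,90,350,350))):
    c=env.read_camera(n);np.savez(f"pics/{n}{tag}.npz",**c)
    cr=c["pixels"][y0:y1,x0:x1,::-1];s=min(800/(x1-x0),600/(y1-y0))
    cv2.imwrite(f"pics/{n}{tag}c.png",cv2.resize(cr,None,fx=s,fy=s,interpolation=cv2.INTER_CUBIC))
E
python3 look.py 1
```

```text
{'time_s': np.float64(1.35), 'qpos': array([-39.5061,   9.3352,   6.5105, 106.1758,  -1.1639,  64.6266,
        57.9955]), 'tool_pos': array([0.4644, 0.2762, 0.0822]), 'tool_rot': array([-1.799389e+02,  4.160000e-02,  9.057650e+01]), 'force': array([ 0.6041,  0.2503, -0.2749]), 'grip_width': np.float64(0.0018)}
```

View pics/top1c.png

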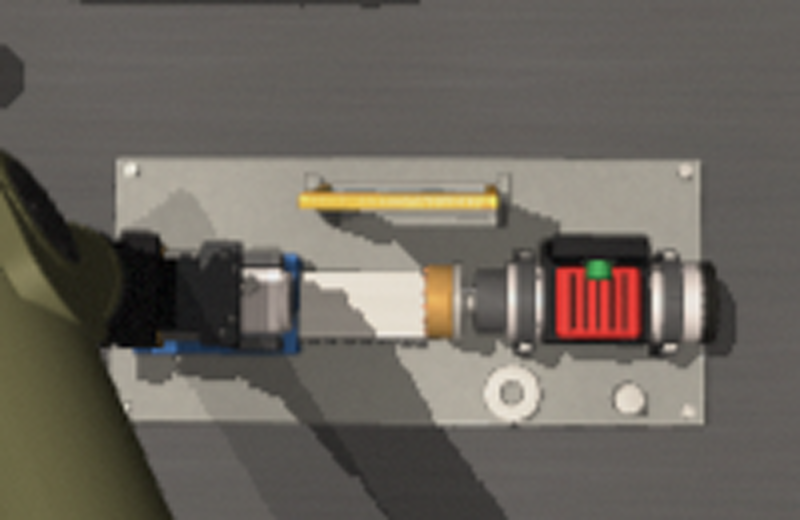

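View pics/side1c.png

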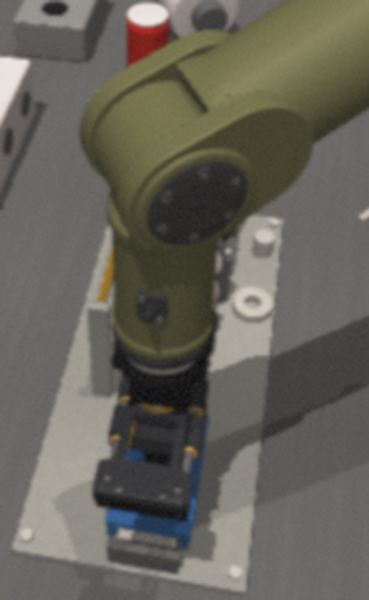

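Request:
send_rows(
  steps=[
    [[-0.004, 0, 0.008], [0, 0, 0], 0],
    [[-0.004, 0, 0.014], [0, 0, 0], 0],
    [[-0.004, 0, 0.018], [0, 0, 0], 0],
    [[-0.004, 0, 0.022], [0, 0, 0], 0],
    [[-0.004, 0, 0.025], [0, 0, 0], 0],
  ],
)

```text
time_s: 1.87
tool_pos: [0.4648, 0.272, 0.057]
tool_rot: [-180.0, 0.0, 90.5]
force: [0.1, -0.4, 0.1]
grip_width: 0.0004
```

Request:
send_rows(
  steps=[
    [[0, 0, 0.001], [0, 0, 0], 0],
    [[0, 0, 0.002], [0, 0, 0], 0],
    [[0, 0, 0.002], [0, 0, 0], 0],
    [[0, 0, 0.002], [0, 0, 0], 0],
    [[0, 0, 0.002], [0, 0, 0], 0],
  ],
)

```text
time_s: 2.28
tool_pos: [0.4652, 0.2722, 0.0559]
tool_rot: [180.0, -0.0, 90.5]
force: [-0.6, 0.1, 0.9]
grip_width: 0.0003
```

Request:
send_rows(
  steps=[
    [[0, 0, 0.001], [0, 0, 0], 0],
    [[0, 0, 0.002], [0, 0, 0], 0],
    [[0, 0, 0.003], [0, 0, 0], 0],
    [[0, 0, 0.003], [0, 0, 0], 0],
    [[0, 0, 0.003], [0, 0, 0], 0],
  ],
)

```text
time_s: 2.7
tool_pos: [0.465, 0.2721, 0.0526]
tool_rot: [-180.0, 0.0, 90.5]
force: [0.6, 0.0, 0.5]
grip_width: 0.0005
```

```bash
python3 look.py 2
```

```text
{'time_s': np.float64(2.7), 'qpos': array([-39.1636,  10.8436,   6.6239, 108.139 ,  -1.4189,  61.1018,
        58.5583]), 'tool_pos': array([0.465 , 0.2721, 0.0526]), 'tool_rot': array([-1.799953e+02,  4.400000e-03,  9.052930e+01]), 'force': array([0.5944, 0.0263, 0.5239]), 'grip_width': np.float64(0.0005)}
```

View pics/side2c.png

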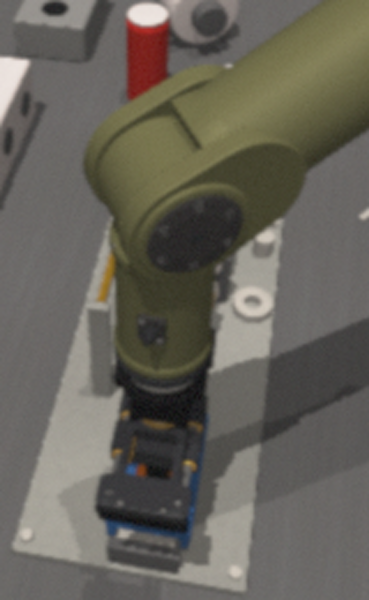

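```bash
python3 - <<'E'
from h import *
s=load("side2");t=load("top2")
for P in([.465,.272,.0526],[.465,.272,.08],[.465,.272,.125],[.465,.177,.125],[.465,.367,.125],[.428,.272,.125]): print(P,[round(float(a),1) for a in proj(s,P)],[round(float(a),1) for a in proj(t,P)])
im=s["pixels"][230:350,215:305,::-1];cv2.imwrite("pics/side2z.png",cv2.resize(im,None,fx=5,fy=5,interpolation=cv2.INTER_CUBIC))
E
```

```text
[0.465, 0.272, 0.0526] [257.8, 305.1] [182.5, 206.7]
[0.465, 0.272, 0.08] [258.0, 299.0] [180.6, 206.2]
[0.465, 0.272, 0.125] [258.3, 288.4] [177.2, 205.3]
[0.465, 0.177, 0.125] [265.6, 251.8] [207.5, 205.6]
[0.465, 0.367, 0.125] [249.7, 331.5] [147.1, 204.9]
[0.428, 0.272, 0.125] [275.7, 291.4] [176.8, 217.1]
```

View pics/side2z.png

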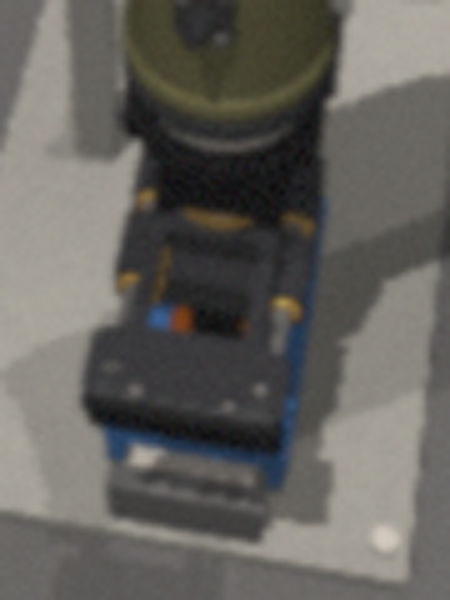

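Request:
send_rows(
  steps=[
    [[0, 0, 0.001], [0, 0, 0], 0],
    [[0, 0, 0.002], [0, 0, 0], 0],
    [[0, 0, 0.003], [0, 0, 0], 0],
    [[0, 0, 0.003], [0, 0, 0], 0],
    [[0, 0, 0.003], [0, 0, 0], 0],
  ],
)

```text
time_s: 3.22
tool_pos: [0.465, 0.2721, 0.0496]
tool_rot: [-180.0, 0.0, 90.5]
force: [-0.5, 0.8, -0.5]
grip_width: 0.0004
```

Request:
send_rows(
  steps=[
    [[0, 0, 0.001], [0, 0, 0], 0],
    [[0, 0, 0.002], [0, 0, 0], 0],
    [[0, 0, 0.003], [0, 0, 0], 0],
    [[0, 0, 0.004], [0, 0, 0], 0],
    [[0, 0, 0.004], [0, 0, 0], 0],
  ],
)

```text
time_s: 3.63
tool_pos: [0.4649, 0.272, 0.0454]
tool_rot: [-180.0, 0.0, 90.5]
force: [-0.3, 0.1, -0.2]
grip_width: 0.0005
```

```bash
python3 look.py 3;python3 - <<'E'
from h import *
from cell import env
s=load("side3");o=env.get_obs();print(o["effort"])
im=s["pixels"][230:350,215:305,::-1];cv2.imwrite("pics/side3z.png",cv2.resize(im,None,fx=5,fy=5,interpolation=cv2.INTER_CUBIC))
E
```

```text
{'time_s': np.float64(3.6333), 'qpos': array([-39.1375,  11.3011,   6.6108, 108.5163,  -1.4859,  60.2863,
        58.6098]), 'tool_pos': array([0.4649, 0.272 , 0.0454]), 'tool_rot': array([-1.799824e+02,  1.370000e-02,  9.052650e+01]), 'force': array([-0.3081,  0.1042, -0.1509]), 'grip_width': np.float64(0.0005)}
[-1.51632808e-03 -3.83383155e+01  8.74551628e-01 -2.75975937e+01
  3.56821525e-03  8.71915743e-02  1.70794933e-04]
```

View pics/side3z.png

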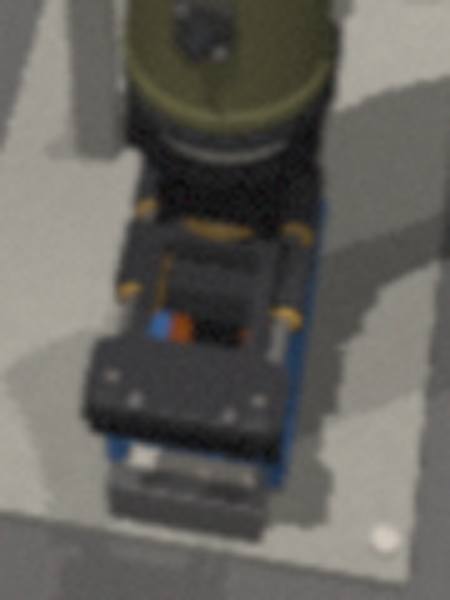

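```bash
python3 - <<'E'
from h import *
t=load("top0");s=load("side0")
print(proj(t,[.27,.5906,.1815]),proj(s,[.27,.5906,.1815]))
im=t["pixels"][200:330,0:140,::-1];cv2.imwrite("pics/top0g.png",cv2.resize(im,None,fx=4.5,fy=4.5,interpolation=cv2.INTER_CUBIC))
t=load("top1");print(proj(t,[.4644,.2762,.0822]))
im=t["pixels"][170:240,140:240,::-1];cv2.imwrite("pics/top1g.png",cv2.resize(im,None,fx=7,fy=7,interpolation=cv2.INTER_CUBIC))
t=load("top3")
im=t["pixels"][170:240,140:240,::-1];cv2.imwrite("pics/top3g.png",cv2.resize(im,None,fx=7,fy=7,interpolation=cv2.INTER_CUBIC))
E
```

```text
(np.float64(61.36642203328981), np.float64(269.5511133040415)) (np.float64(358.784084579162), np.float64(497.0962580839072))
(np.float64(179.13025146537973), np.float64(206.3036502722424))
```

View pics/top0g.png

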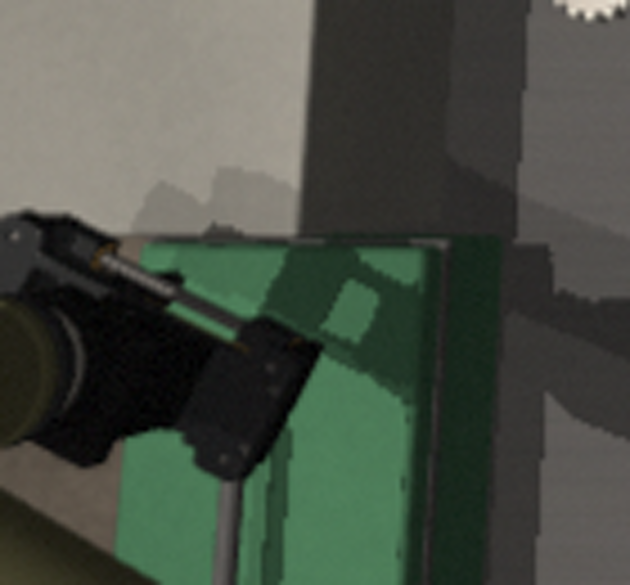

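View pics/top3g.png

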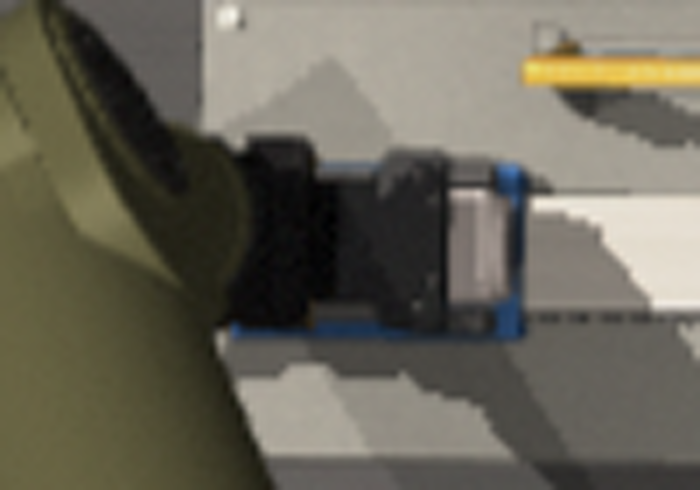

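Request:
send_rows(
  steps=[
    [[0, 0, 0.001], [0, 0, 0], 0],
    [[0, 0, 0.002], [0, 0, 0], 0],
    [[0, 0, 0.003], [0, 0, 0], 0],
    [[0, 0, 0.004], [0, 0, 0], 0],
    [[0, 0, 0.004], [0, 0, 0], 0],
  ],
)

```text
time_s: 4.15
tool_pos: [0.4649, 0.272, 0.0414]
tool_rot: [-180.0, 0.0, 90.5]
force: [0.2, 0.3, -0.1]
grip_width: 0.0009
```

Request:
send_rows(
  steps=[
    [[-0.003, 0, 0], [0, 0, 0], 0],
    [[-0.006, 0, 0], [0, 0, 0], 0],
    [[-0.009, 0, 0], [0, 0, 0], 0],
    [[-0.012, 0, 0], [0, 0, 0], 0],
    [[-0.012, 0, 0], [0, 0, 0], 0],
  ],
)

```text
time_s: 4.57
tool_pos: [0.4654, 0.259, 0.0417]
tool_rot: [180.0, 0.0, 90.5]
force: [-0.0, -0.4, -0.7]
grip_width: 0.0006
```

```bash
python3 look.py 4;python3 - <<'E'
from h import *
s=load("side4")
im=s["pixels"][230:350,215:305,::-1];cv2.imwrite("pics/side4z.png",cv2.resize(im,None,fx=5,fy=5,interpolation=cv2.INTER_CUBIC))
E
```

```text
{'time_s': np.float64(4.5667), 'qpos': array([-38.3845,  10.8468,   7.0452, 109.5451,  -1.5077,  59.7044,
        59.7585]), 'tool_pos': array([0.4654, 0.259 , 0.0417]), 'tool_rot': array([1.799959e+02, 2.180000e-02, 9.046160e+01]), 'force': array([-0.0373, -0.4358, -0.6642]), 'grip_width': np.float64(0.0006)}
```

View pics/side4z.png

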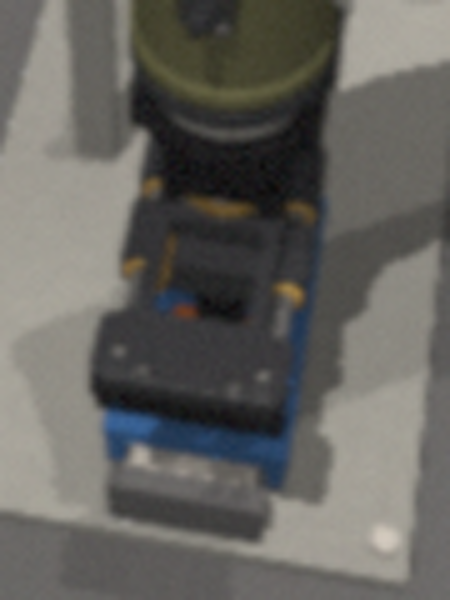

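Request:
send_rows(
  steps=[
    [[0.006, 0, 0], [0, 0, 0], 0],
    [[0.012, 0, 0.0], [0, 0, 0], 0],
    [[0.012, 0, 0.004], [0, 0, 0], 0],
    [[0.012, 0, 0.007], [0, 0, 0], 0],
    [[0.012, 0, 0.008], [0, 0, 0], 0],
  ],
)

```text
time_s: 5.08
tool_pos: [0.4645, 0.272, 0.0328]
tool_rot: [-179.9, 0.1, 90.6]
force: [-0.1, 0.2, 0.4]
grip_width: 0.0004
```

```bash
python3 look.py 5;python3 - <<'E'
from h import *
s=load("side5");t=load("top5")
im=s["pixels"][230:350,215:305,::-1];cv2.imwrite("pics/side5z.png",cv2.resize(im,None,fx=5,fy=5,interpolation=cv2.INTER_CUBIC))
im=t["pixels"][170:240,140:240,::-1].astype(float)*1.8;cv2.imwrite("pics/top5z.png",cv2.resize(np.clip(im,0,255).astype(np.uint8),None,fx=8,fy=8,interpolation=cv2.INTER_CUBIC))
E
```

```text
{'time_s': np.float64(5.0833), 'qpos': array([-39.1076,  12.1401,   6.5684, 109.139 ,  -1.5986,  58.8867,
        58.7048]), 'tool_pos': array([0.4645, 0.272 , 0.0328]), 'tool_rot': array([-1.799387e+02,  5.010000e-02,  9.056160e+01]), 'force': array([-0.0503,  0.1984,  0.3613]), 'grip_width': np.float64(0.0004)}
```

View pics/side5z.png

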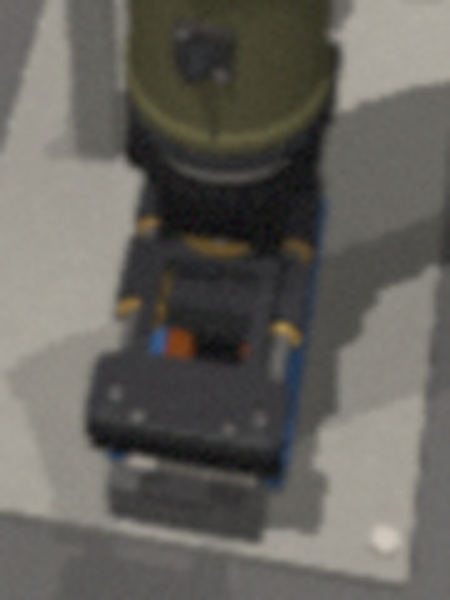

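View pics/top5z.png

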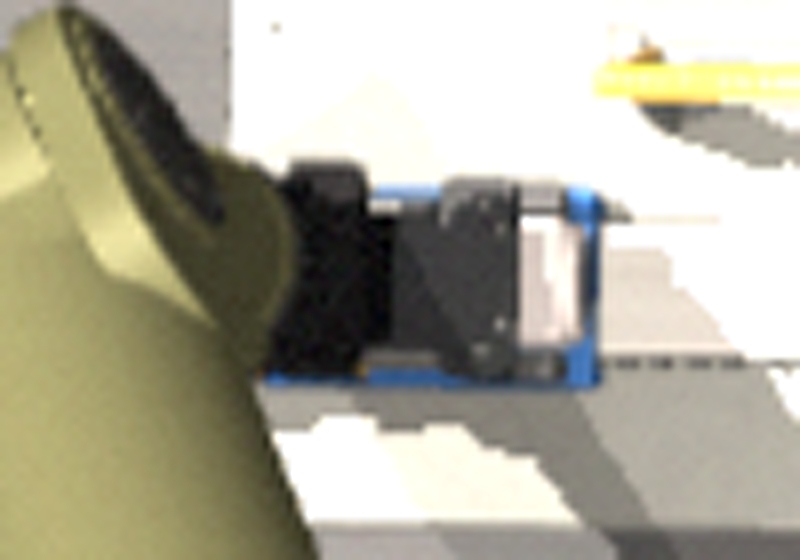

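```bash
python3 - <<'E'
from h import *
s=load("side5");t=load("top5")
for z in np.arange(.08,.24,.02):
    print(round(z,3),"w_top",.272-onz(t,204.75,205,z)[1].round(4),"w_side",onz(s,251.5,323,z)[1].round(4)-.272, "width top",(onz(t,204,192.5,z)-onz(t,204,217.5,z))[0].round(4),"x c",onz(t,204.7,205,z)[0].round(4),onz(s,251.5,323,z)[0].round(4))
E
```

```text
0.08 w_top 0.07880000000000001 w_side 0.056499999999999995 width top 0.0813 x c 0.4697 0.4687
0.1 w_top 0.0821 w_side 0.06579999999999997 width top 0.0799 x c 0.4684 0.467
0.12 w_top 0.08540000000000003 w_side 0.0751 width top 0.0784 x c 0.4671 0.4653
0.14 w_top 0.08880000000000002 w_side 0.08439999999999998 width top 0.077 x c 0.4658 0.4636
0.16 w_top 0.09210000000000002 w_side 0.0937 width top 0.0755 x c 0.4645 0.4619
0.18 w_top 0.09550000000000003 w_side 0.10289999999999999 width top 0.0741 x c 0.4632 0.4602
0.2 w_top 0.09880000000000003 w_side 0.11219999999999997 width top 0.0726 x c 0.4619 0.4585
0.22 w_top 0.10210000000000002 w_side 0.1215 width top 0.0712 x c 0.4606 0.4568
```

Request:
send_rows(
  steps=[
    [[0, 0, 0.002], [0, 0, 0], 0],
    [[0, 0, 0.004], [0, 0, 0], 0],
    [[0, 0, 0.006], [0, 0, 0], 0],
    [[0, 0, 0.008], [0, 0, 0], 0],
    [[0, 0, 0.01], [0, 0, 0], 0],
  ],
)

```text
time_s: 5.6
tool_pos: [0.4652, 0.272, 0.0239]
tool_rot: [180.0, 0.0, 90.5]
force: [-1.3, -1.3, 3.7]
grip_width: 0.0005
```

Request:
send_rows(
  steps=[
    [[0, 0, 0.002], [0, 0, 0], 0],
    [[0, 0, 0.004], [0, 0, 0], 0],
    [[0, 0, 0.006], [0, 0, 0], 0],
    [[0, 0, 0.008], [0, 0, 0], 0],
    [[0, 0, 0.008], [0, 0, 0], 0],
  ],
)

```text
time_s: 6.02
tool_pos: [0.4652, 0.2723, 0.0166]
tool_rot: [180.0, -0.0, 90.5]
force: [-2.4, -1.2, 6.5]
grip_width: 0.0005
```

```bash
python3 look.py 6;python3 - <<'E'
from h import *
s=load("side6")
im=s["pixels"][230:350,215:305,::-1];cv2.imwrite("pics/side6z.png",cv2.resize(im,None,fx=5,fy=5,interpolation=cv2.INTER_CUBIC))
E
```

```text
{'time_s': np.float64(6.0167), 'qpos': array([-39.0107,  13.2784,   6.5274, 109.876 ,  -1.8049,  56.9293,
        58.8528]), 'tool_pos': array([0.4652, 0.2723, 0.0166]), 'tool_rot': array([ 1.799981e+02, -2.040000e-02,  9.052430e+01]), 'force': array([-2.3528, -1.1686,  6.4859]), 'grip_width': np.float64(0.0005)}
```

View pics/side6z.png

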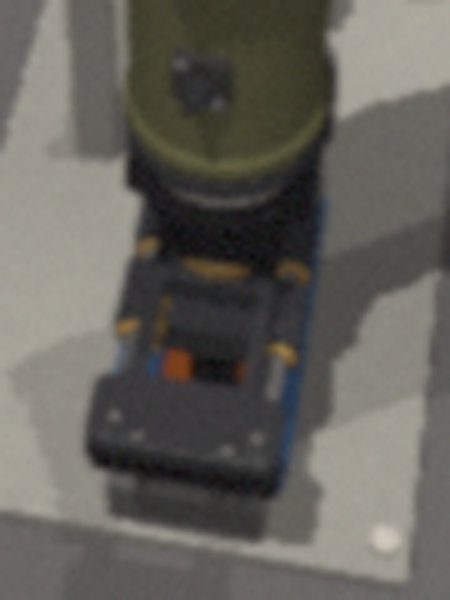

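Request:
send_rows(
  steps=[
    [[0, 0, 0.001], [0, 0, 0], 0],
    [[0, 0, 0.002], [0, 0, 0], 0],
    [[0, 0, 0.003], [0, 0, 0], 0],
    [[0, 0, 0.003], [0, 0, 0], 0],
    [[0, 0, 0.003], [0, 0, 0], 0],
  ],
)

```text
time_s: 6.53
tool_pos: [0.4653, 0.2743, 0.0163]
tool_rot: [180.0, -0.2, 90.6]
force: [-7.3, -2.2, 22.9]
grip_width: 0.0005
```

Request:
send_rows(
  steps=[
    [[-0.005, 0, -0.001], [0, 0, 0], 0],
    [[-0.015, 0, -0.001], [0, 0, 0], 0],
    [[-0.025, 0, -0.001], [0, 0, 0], 0],
    [[-0.035, 0, -0.001], [0, 0, 0], 0],
    [[-0.045, 0, -0.001], [0, 0, 0], 0],
  ],
)

```text
time_s: 6.95
tool_pos: [0.4656, 0.2305, 0.0164]
tool_rot: [179.9, -0.3, 90.6]
force: [-6.3, 3.2, 16.2]
grip_width: 0.0004
```

Request:
send_rows(
  steps=[
    [[-0.01, 0, 0], [0, 0, 0], 0],
    [[-0.02, 0, 0], [0, 0, 0], 0],
    [[-0.03, 0, 0], [0, 0, 0], 0],
    [[-0.04, 0, 0], [0, 0, 0], 0],
    [[-0.05, 0, 0], [0, 0, 0], 0],
  ],
)

```text
time_s: 7.37
tool_pos: [0.466, 0.1801, 0.0164]
tool_rot: [180.0, -0.3, 90.6]
force: [-7.1, 2.5, 19.1]
grip_width: 0.0002
```

Request:
send_rows(
  steps=[
    [[-0.008, 0, 0], [0, 0, 0], 0],
    [[-0.016, 0, 0], [0, 0, 0], 0],
    [[-0.022, 0, 0], [0, 0, 0], 0],
    [[-0.024, 0, 0], [0, 0, 0], 0],
    [[-0.024, 0, 0], [0, 0, 0], 0],
  ],
)

```text
time_s: 7.78
tool_pos: [0.4687, 0.1569, 0.0164]
tool_rot: [179.7, -0.4, 90.6]
force: [-1.5, 4.7, 12.1]
grip_width: 0.0003
```

```bash
python3 look.py 7
```

```text
{'time_s': np.float64(7.7833), 'qpos': array([-31.5386,   7.9284,  10.7851, 116.3822,  -2.0619,  55.4155,
        70.8705]), 'tool_pos': array([0.4687, 0.1569, 0.0164]), 'tool_rot': array([179.6731,  -0.3537,  90.5669]), 'force': array([-1.4883,  4.6922, 12.1334]), 'grip_width': np.float64(0.0003)}
```

View pics/side7c.png

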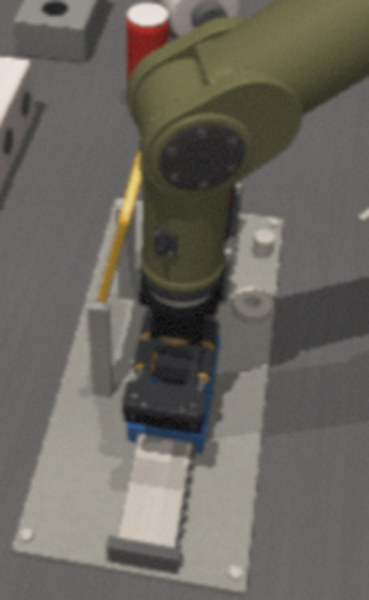

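View pics/top7c.png

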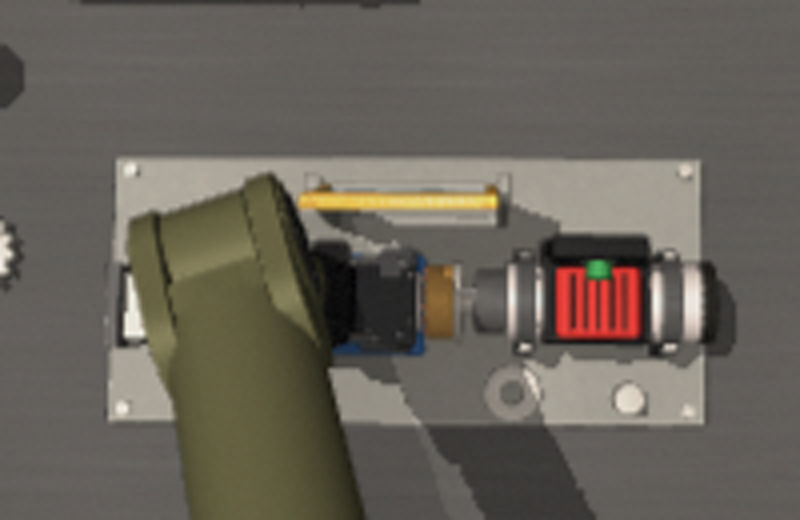

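Request:
send_rows(
  steps=[
    [[-0.002, 0, 0], [0, 0, 0], 0],
    [[-0.004, 0, 0], [0, 0, 0], 0],
    [[-0.006, 0, 0], [0, 0, 0], 0],
    [[-0.006, 0, 0], [0, 0, 0], 0],
    [[-0.006, 0, 0], [0, 0, 0], 0],
  ],
)

```text
time_s: 8.3
tool_pos: [0.4692, 0.1521, 0.0164]
tool_rot: [179.6, -0.4, 90.6]
force: [0.2, 7.6, 10.7]
grip_width: 0.0004
```

Request:
send_rows(
  steps=[
    [[-0.002, 0, 0], [0, 0, 0], 0],
    [[-0.004, 0, 0], [0, 0, 0], 0],
    [[-0.005, 0, 0], [0, 0, 0], 0],
    [[-0.005, 0, 0], [0, 0, 0], 0],
    [[-0.005, 0, 0], [0, 0, 0], 0],
  ],
)

```text
time_s: 8.72
tool_pos: [0.4693, 0.1523, 0.0165]
tool_rot: [179.5, -0.7, 90.8]
force: [0.7, 18.2, 5.6]
grip_width: 0.0006
```

Request:
send_rows(
  steps=[
    [[0.004, 0, 0], [0, 0, 0], 0],
    [[0.006, 0, -0.006], [0, 0, 0], 0],
    [[0.006, 0, -0.016], [0, 0, 0], 0],
    [[0.012, 0, -0.035], [0, 0, 0], 0],
    [[0.014, 0, -0.06], [0, 0, 0], 0],
  ],
)

```text
time_s: 9.13
tool_pos: [0.4641, 0.1555, 0.0726]
tool_rot: [-179.8, 0.1, 90.5]
force: [0.8, 0.1, -0.5]
grip_width: 0.0007
```

Request:
send_rows(
  steps=[
    [[0, 0, -0.03], [0, 0, 0], 0],
    [[0, 0, -0.06], [0, 0, 0], 0],
    [[0, 0, -0.09], [0, 0, 0], 0],
    [[0, 0, -0.12], [0, 0, 0], 0],
    [[0, 0, -0.14], [0, 0, 0], 0],
  ],
)

```text
time_s: 9.55
tool_pos: [0.4667, 0.1557, 0.2165]
tool_rot: [179.9, -0.1, 90.5]
force: [0.8, -0.6, 0.0]
grip_width: 0.0005
```

```bash
python3 look.py 8
```

```text
{'time_s': np.float64(9.55), 'qpos': array([-32.4505,  -2.1939,  10.633 , 102.458 ,   0.4122,  79.5542,
        68.5856]), 'tool_pos': array([0.4667, 0.1557, 0.2165]), 'tool_rot': array([ 1.798653e+02, -5.190000e-02,  9.048450e+01]), 'force': array([ 0.7904, -0.6075,  0.036 ]), 'grip_width': np.float64(0.0005)}
```

View pics/side8c.png

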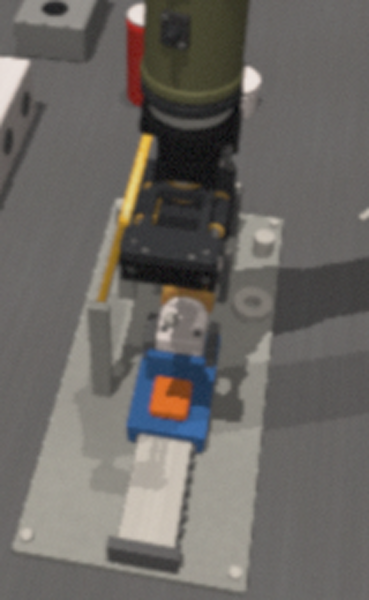

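View pics/top8c.png

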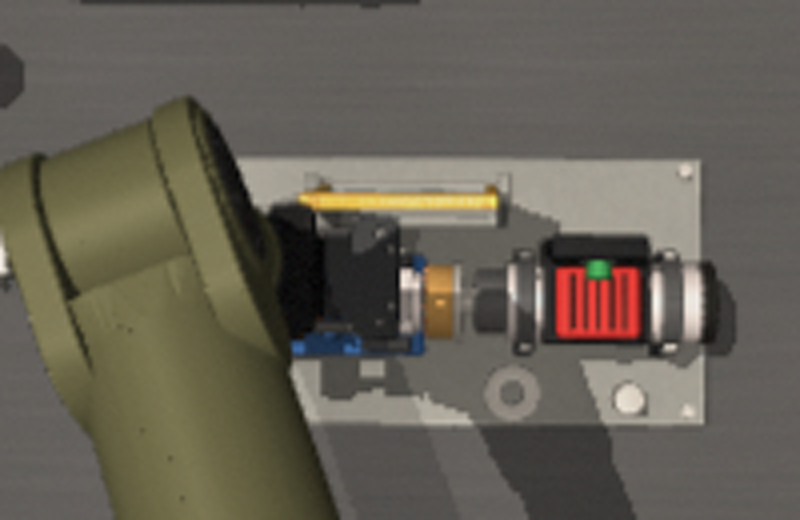

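```bash
python3 - <<'E'
from h import *
s=load("side8");b=blobs(mask(s,(5,150,150),(13,255,255)),3);print(b)
u,v=b[0][1]
for z in(.066,.056):
    p=onz(s,u,v,z);print(z,p.round(4))
E
```

```text
[([255, 253, 17, 18, 186], [262.3, 263.1])]
0.066 [0.4725 0.1696 0.066 ]
0.056 [0.4734 0.163  0.056 ]
```

```bash
python3 - <<'E'
from h import *
s=load("side8")
h=cv2.cvtColor(s["pixels"],cv2.COLOR_RGB2HSV)
for v in range(248,276): print(v,[tuple(int(a) for a in s["pixels"][v,u]) for u in(258,263,268)])
im=s["pixels"][225:300,230:305,::-1];cv2.imwrite("pics/side8z.png",cv2.resize(im,None,fx=8,fy=8,interpolation=cv2.INTER_NEAREST))
s0=load("side0")
for v in range(286,318): print(v,[tuple(int(a) for a in s0["pixels"][v,u]) for u in(252,257,262)])
E
```

```text
248 [(36, 65, 96), (38, 65, 95), (34, 53, 78)]
249 [(37, 63, 96), (37, 65, 95), (33, 51, 76)]
250 [(37, 61, 94), (38, 63, 94), (30, 51, 75)]
251 [(40, 62, 93), (42, 65, 95), (32, 53, 76)]
252 [(88, 69, 88), (50, 61, 88), (36, 55, 77)]
253 [(156, 86, 66), (119, 76, 74), (45, 51, 69)]
254 [(191, 98, 53), (194, 100, 52), (81, 54, 50)]
255 [(206, 104, 44), (199, 99, 40), (113, 61, 29)]
256 [(214, 108, 43), (182, 90, 32), (120, 61, 22)]
257 [(217, 110, 43), (157, 79, 27), (122, 63, 26)]
258 [(216, 108, 38), (142, 75, 32), (123, 66, 29)]
259 [(219, 112, 44), (128, 66, 25), (122, 63, 26)]
260 [(216, 108, 36), (125, 65, 26), (122, 64, 27)]
261 [(220, 112, 43), (152, 78, 35), (132, 70, 32)]
262 [(220, 111, 42), (204, 101, 38), (160, 79, 28)]
263 [(219, 109, 40), (220, 113, 45), (206, 102, 37)]
264 [(219, 110, 39), (219, 111, 41), (219, 111, 42)]
265 [(220, 113, 44), (220, 111, 43), (219, 109, 39)]
266 [(221, 114, 44), (221, 112, 43), (219, 112, 42)]
267 [(216, 109, 42), (217, 108, 39), (219, 110, 40)]
268 [(185, 95, 40), (199, 102, 39), (217, 109, 41)]
269 [(153, 80, 40), (170, 86, 30), (197,
[... 1256 characters left out ...]
 121, 48), (228, 119, 47)]
305 [(227, 120, 42), (228, 120, 44), (228, 121, 47)]
306 [(229, 122, 47), (228, 122, 46), (225, 117, 42)]
307 [(227, 119, 40), (229, 123, 47), (224, 116, 43)]
308 [(221, 114, 44), (227, 119, 43), (221, 114, 42)]
309 [(187, 94, 36), (217, 109, 36), (220, 114, 47)]
310 [(146, 76, 42), (177, 87, 30), (202, 102, 39)]
311 [(101, 71, 82), (139, 75, 41), (160, 83, 43)]
312 [(66, 91, 135), (91, 72, 87), (119, 73, 71)]
313 [(56, 97, 151), (64, 92, 141), (77, 78, 113)]
314 [(58, 102, 156), (60, 103, 154), (57, 95, 146)]
315 [(58, 102, 155), (57, 102, 154), (60, 104, 156)]
316 [(59, 101, 155), (56, 100, 154), (59, 102, 157)]
317 [(57, 98, 151), (60, 101, 156), (59, 102, 157)]
```

View pics/side8z.png

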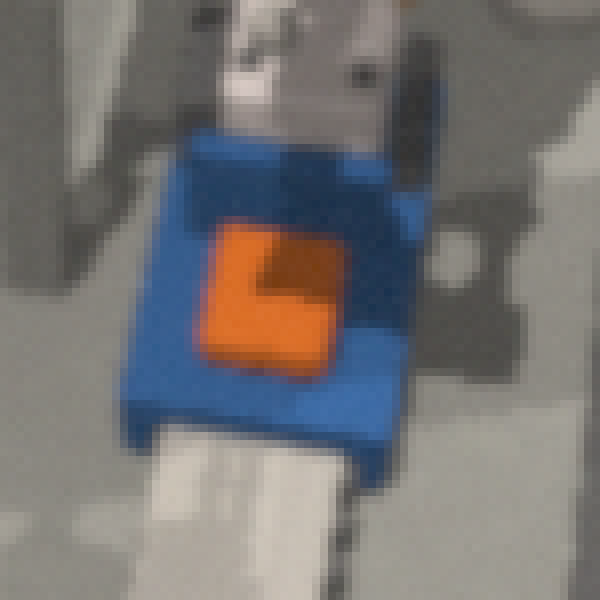

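```bash
python3 - <<'E'
from h import *
s=load("side8")
for n,u,a,b in(("0",257,291.5,309.8),("8",263,253.2,268.7)):
  for z in(.066,.062,.056): print(n,z,onz(s,u,a,z)[1].round(4),onz(s,u,b,z)[1].round(4),"len",(onz(s,u,b,z)-onz(s,u,a,z))[1].round(4))
E
```

```text
0 0.066 0.2466 0.2902 len 0.0436
0 0.062 0.2443 0.2882 len 0.0439
0 0.056 0.241 0.2851 len 0.0442
8 0.066 0.141 0.1847 len 0.0437
8 0.062 0.1382 0.1821 len 0.0439
8 0.056 0.134 0.1783 len 0.0443
```

Request:
send_rows(
  steps=[
    [[0, 0, -0.03], [0, 0, 0], 0],
    [[-0.01, 0.005, -0.06], [0, 0, 0], 0],
    [[-0.035, 0.03, -0.065], [0, 0, 0], 0],
    [[-0.06, 0.06, -0.065], [0, 0, 0], 0],
    [[-0.08, 0.09, -0.065], [0, 0, 0], 0],
  ],
)

```text
time_s: 10.07
tool_pos: [0.5575, 0.0746, 0.2788]
tool_rot: [180.0, 0.0, 90.5]
force: [0.6, 0.1, 0.3]
grip_width: 0.0003
```

Request:
send_rows(
  steps=[
    [[-0.008, 0.02, 0], [0, 0, 0], 0],
    [[-0.008, 0.028, 0], [0, 0, 0], 0],
    [[-0.008, 0.028, 0.02], [0, 0, 0], 0],
    [[-0.008, 0.028, 0.045], [0, 0, 0], 0],
    [[-0.008, 0.028, 0.065], [0, 0, 0], 0],
  ],
)

```text
time_s: 10.48
tool_pos: [0.5836, 0.0698, 0.211]
tool_rot: [-179.8, 0.0, 90.6]
force: [0.7, -0.1, -0.4]
grip_width: 0.0002
```

```bash
python3 look.py 9
```

```text
{'time_s': np.float64(10.4833), 'qpos': array([-25.1586,  10.2465,  18.0954,  90.4594,  -3.2309,  79.9796,
        83.7984]), 'tool_pos': array([0.5836, 0.0698, 0.211 ]), 'tool_rot': array([-1.798267e+02,  6.100000e-03,  9.055950e+01]), 'force': array([ 0.7258, -0.076 , -0.4363]), 'grip_width': np.float64(0.0002)}
```

View pics/side9c.png

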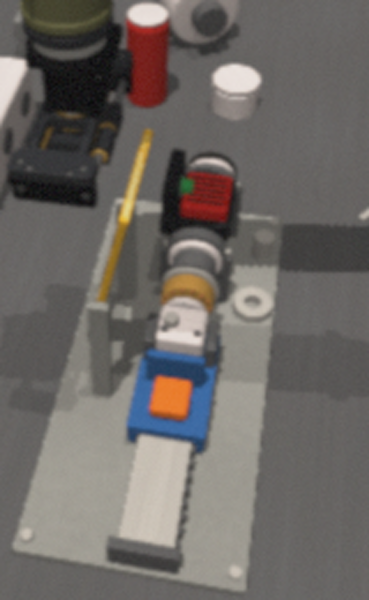

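View pics/top9c.png

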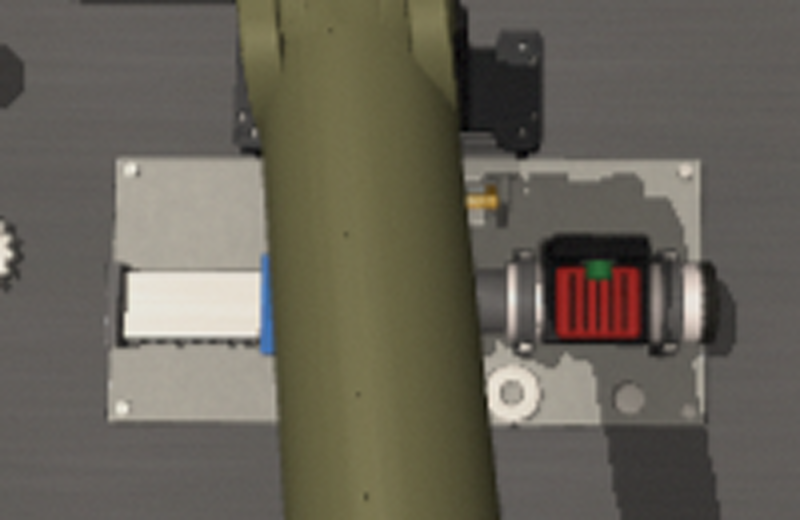

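Request:
send_rows(
  steps=[
    [[0, -0.02, 0], [0, 0, 0], 0],
    [[0, -0.035, 0], [0, 0, 0], 0],
    [[0, -0.045, 0.001], [0, 0, 0], 0],
    [[0, -0.055, 0.004], [0, 0, 0], 0],
    [[0, -0.065, 0.007], [0, 0, 0], 0],
  ],
)

```text
time_s: 11.0
tool_pos: [0.5207, 0.0691, 0.208]
tool_rot: [179.8, -0.1, 90.6]
force: [2.0, 0.2, -0.1]
grip_width: 0.0006
```

Request:
send_rows(
  steps=[
    [[0, -0.008, 0.004], [0, 0, 0], 0],
    [[0, -0.016, 0.01], [0, 0, 0], 0],
    [[0, -0.024, 0.018], [0, 0, 0], 0],
    [[0, -0.033, 0.028], [0, 0, 0], 0],
    [[0, -0.042, 0.04], [0, 0, 0], 0],
  ],
)

```text
time_s: 11.42
tool_pos: [0.4784, 0.0687, 0.1677]
tool_rot: [179.8, -0.1, 90.5]
force: [1.2, -0.1, 0.9]
grip_width: 0.0009
```

Request:
send_rows(
  steps=[
    [[0, -0.006, 0.011], [0, 0, 0], 0],
    [[0, -0.01, 0.022], [0, 0, 0], 0],
    [[0, -0.012, 0.034], [0, 0, 0], 0],
    [[0, -0.013, 0.044], [0, 0, 0], 0],
    [[0, -0.013, 0.05], [0, 0, 0], 0],
  ],
)

```text
time_s: 11.83
tool_pos: [0.4645, 0.0685, 0.1203]
tool_rot: [-179.9, -0.1, 90.5]
force: [-21.6, -3.0, 59.6]
grip_width: 0.0005
```

Request:
send_rows(
  steps=[
    [[0, 0, -0.006], [0, 0, 0], 0],
    [[0, 0, -0.015], [0, 0, 0], 0],
    [[0, 0, -0.04], [0, 0, 0], 0],
    [[-0.03, 0, -0.06], [0, 0, 0], 0],
    [[-0.06, 0, -0.06], [0, 0, 0], 0],
  ],
)

```text
time_s: 12.25
tool_pos: [0.4681, 0.0091, 0.1806]
tool_rot: [179.6, -0.1, 90.8]
force: [1.2, -0.7, 0.7]
grip_width: 0.0009
```

Request:
send_rows(
  steps=[
    [[-0.03, 0, 0], [0, 0, 0], 0],
    [[-0.06, 0, 0], [0, 0, 0], 0],
    [[-0.08, -0.01, 0], [0, 0, 0], 0],
    [[-0.085, -0.01, 0], [0, 0, 0], 0],
    [[-0.085, -0.01, 0], [0, 0, 0], 0],
  ],
)

```text
time_s: 12.67
tool_pos: [0.456, -0.0786, 0.1767]
tool_rot: [180.0, -0.0, 90.3]
force: [-0.4, 1.9, 0.4]
grip_width: 0.0005
```

```bash
python3 look.py 10
```

```text
{'time_s': np.float64(12.6667), 'qpos': array([-19.9194,  -5.6839,  24.9665, 109.7641,   2.46  ,  75.3984,
        94.6389]), 'tool_pos': array([ 0.456 , -0.0786,  0.1767]), 'tool_rot': array([ 1.799924e+02, -1.480000e-02,  9.032000e+01]), 'force': array([-0.4239,  1.8625,  0.4045]), 'grip_width': np.float64(0.0005)}
```

View pics/side10c.png

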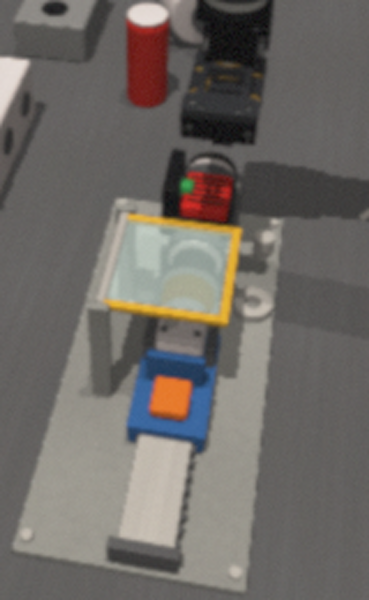

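View pics/top10c.png

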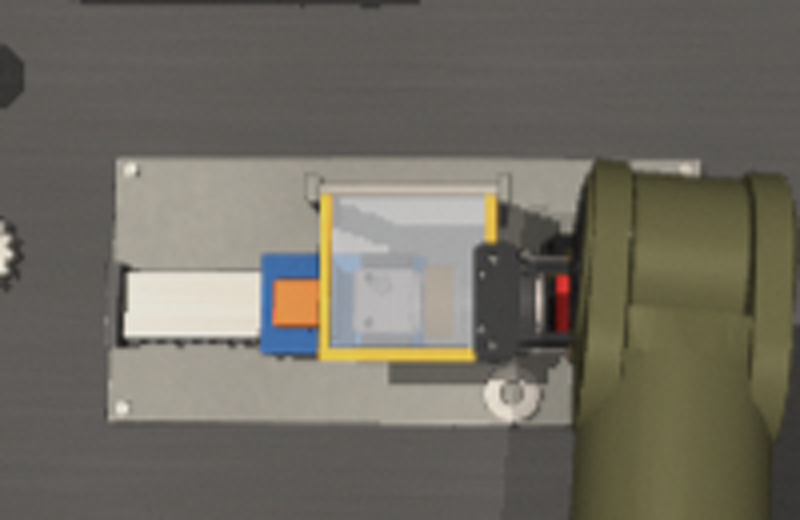

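Request:
send_rows(
  steps=[
    [[0.002, 0, 0.025], [0, 0, 0], 0],
    [[0.002, 0, 0.045], [0, 0, 0], 0],
    [[0.002, 0, 0.06], [0, 0, 0], 0],
    [[0.002, 0, 0.07], [0, 0, 0], 0],
    [[0.002, 0, 0.073], [0, 0, 0], 0],
  ],
)

```text
time_s: 13.18
tool_pos: [0.4553, -0.0735, 0.1019]
tool_rot: [-179.8, 0.0, 90.7]
force: [-0.3, 0.2, 0.8]
grip_width: 0.0001
```

Request:
send_rows(
  steps=[
    [[0, 0, 0.002], [0, 0, 0], 0],
    [[0, 0, 0.004], [0, 0, 0], 0],
    [[0, 0, 0.006], [0, 0, 0], 0],
    [[0, 0, 0.008], [0, 0, 0], 0],
    [[0, 0, 0.008], [0, 0, 0], 0],
  ],
)

```text
time_s: 13.6
tool_pos: [0.4572, -0.0748, 0.0965]
tool_rot: [179.9, -0.0, 90.5]
force: [-0.6, 1.5, 3.7]
grip_width: 0.0004
```

Request:
send_rows(
  steps=[
    [[0, 0, 0.003], [0, 0, 0], 0],
    [[0, 0, 0.006], [0, 0, 0], 0],
    [[0, 0, 0.009], [0, 0, 0], 0],
    [[0, 0, 0.012], [0, 0, 0], 0],
    [[0, 0, 0.012], [0, 0, 0], 0],
  ],
)

```text
time_s: 14.02
tool_pos: [0.4572, -0.0747, 0.0848]
tool_rot: [179.9, -0.0, 90.5]
force: [-1.4, 0.6, 9.4]
grip_width: 0.0004
```

Request:
send_rows(
  steps=[
    [[0, 0, 0.001], [0, 0, 0], 0],
    [[0, 0, 0.002], [0, 0, 0], 0],
    [[0, 0, 0.002], [0, 0, 0], 0],
    [[0, 0, 0.002], [0, 0, 0], 0],
    [[0, 0, 0.002], [0, 0, 0], 0],
  ],
)

```text
time_s: 14.43
tool_pos: [0.4573, -0.0748, 0.0835]
tool_rot: [179.9, -0.1, 90.5]
force: [-1.7, 1.7, 9.6]
grip_width: 0.0004
```

Request:
send_rows(
  steps=[
    [[0, 0.006, 0], [0, 0, 0], 0],
    [[0, 0.012, 0], [0, 0, 0], 0],
    [[0, 0.018, 0], [0, 0, 0], 0],
    [[0, 0.022, 0], [0, 0, 0], 0],
    [[0, 0.025, 0], [0, 0, 0], 0],
  ],
)

```text
time_s: 14.85
tool_pos: [0.4763, -0.0755, 0.0833]
tool_rot: [-179.4, -0.1, 90.5]
force: [-21.5, 0.4, 27.8]
grip_width: 0.0007
```

Request:
send_rows(
  steps=[
    [[0, 0.002, 0], [0, 0, 0], 0],
    [[0, 0.004, 0], [0, 0, 0], 0],
    [[0, 0.006, 0], [0, 0, 0], 0],
    [[0, 0.007, 0], [0, 0, 0], 0],
    [[0, 0.007, 0], [0, 0, 0], 0],
  ],
)

```text
time_s: 15.27
tool_pos: [0.4828, -0.0755, 0.0833]
tool_rot: [-179.3, -0.1, 90.5]
force: [-19.8, -0.4, 23.7]
grip_width: 0.0005
```

Request:
send_rows(
  steps=[
    [[0, 0.001, -0.001], [0, 0, 0], 0],
    [[0, 0.003, -0.0015], [0, 0, 0], 0],
    [[0, 0.005, -0.0015], [0, 0, 0], 0],
    [[0, 0.006, -0.0015], [0, 0, 0], 0],
    [[0, 0.006, -0.0015], [0, 0, 0], 0],
  ],
)

```text
time_s: 15.68
tool_pos: [0.4868, -0.0755, 0.0834]
tool_rot: [-179.1, -0.1, 90.4]
force: [-22.1, -0.4, 20.4]
grip_width: -0.0002
```

```bash
python3 look.py 11; python3 - <<'E'
from h import *
s=load("side11");im=s["pixels"][110:220,220:330,::-1];cv2.imwrite("pics/side11z.png",cv2.resize(im,None,fx=5.4,fy=5.4,interpolation=cv2.INTER_CUBIC))
E
```

```text
{'time_s': np.float64(15.6833), 'qpos': array([-19.349 ,   4.1553,  26.1819, 112.2329,  -1.9746,  64.9336,
        98.0849]), 'tool_pos': array([ 0.4868, -0.0755,  0.0834]), 'tool_rot': array([-1.791183e+02, -6.800000e-02,  9.044640e+01]), 'force': array([-22.1354,  -0.3566,  20.4304]), 'grip_width': np.float64(-0.0002)}
```

View pics/side11z.png

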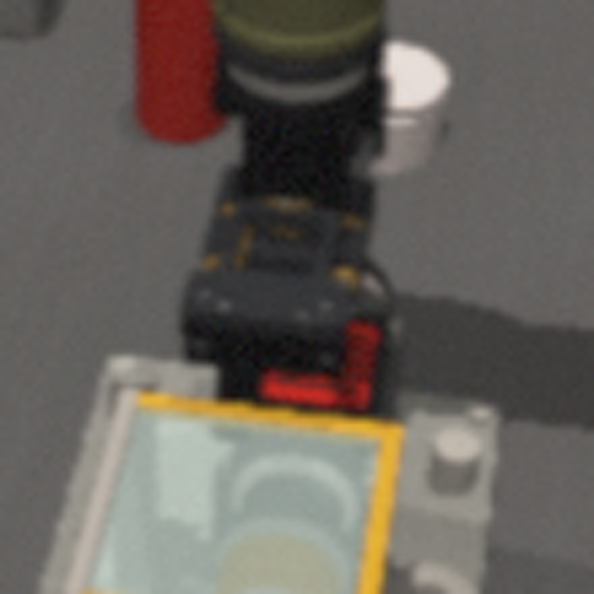

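Request:
send_rows(
  steps=[
    [[0, 0.001, -0.001], [0, 0, 0], 0],
    [[0, 0.002, -0.0015], [0, 0, 0], 0],
    [[0, 0.003, -0.0015], [0, 0, 0], 0],
    [[0, 0.004, -0.0015], [0, 0, 0], 0],
    [[0, 0.004, -0.0015], [0, 0, 0], 0],
  ],
)

```text
time_s: 16.2
tool_pos: [0.4865, -0.0754, 0.0834]
tool_rot: [-178.6, -0.1, 90.4]
force: [-28.4, 1.0, 20.8]
grip_width: 0.0004
```

Request:
send_rows(
  steps=[
    [[0, -0.001, -0.001], [0, 0, 0], 0],
    [[0, -0.002, -0.002], [0, 0, 0], 0],
    [[0, -0.002, -0.003], [0, 0, 0], 0],
    [[0, -0.002, -0.004], [0, 0, 0], 0],
    [[0, -0.002, -0.005], [0, 0, 0], 0],
  ],
)

```text
time_s: 16.62
tool_pos: [0.4866, -0.0755, 0.0861]
tool_rot: [-178.9, -0.0, 90.4]
force: [-16.1, -0.9, -1.1]
grip_width: 0.0007
```

Request:
send_rows(
  steps=[
    [[0, 0, -0.001], [0, 0, 0], 0],
    [[0, 0, -0.002], [0, 0, 0], 0],
    [[0, 0, -0.003], [0, 0, 0], 0],
    [[0, 0, -0.004], [0, 0, 0], 0],
    [[0, 0, -0.005], [0, 0, 0], 0],
  ],
)

```text
time_s: 17.03
tool_pos: [0.4867, -0.0755, 0.091]
tool_rot: [-178.9, -0.0, 90.4]
force: [-15.2, -0.4, -1.5]
grip_width: 0.0002
```

Request:
send_rows(
  steps=[
    [[0, 0, -0.001], [0, 0, 0], 0],
    [[0, 0, -0.002], [0, 0, 0], 0],
    [[0, 0, -0.003], [0, 0, 0], 0],
    [[0, 0, -0.004], [0, 0, 0], 0],
    [[0, 0, -0.005], [0, 0, 0], 0],
  ],
)

```text
time_s: 17.45
tool_pos: [0.4868, -0.075, 0.0948]
tool_rot: [-178.9, -0.0, 90.5]
force: [-11.7, -0.3, -8.3]
grip_width: 0.0008
```

Request:
send_rows(
  steps=[
    [[0, 0, -0.001], [0, 0, 0], 0],
    [[0, -0.002, -0.002], [0, 0, 0], 0],
    [[0, -0.006, -0.002], [0, 0, 0], 0],
    [[0, -0.012, -0.002], [0, 0, 0], 0],
    [[0, -0.02, -0.003], [0, 0, 0], 0],
  ],
)

```text
time_s: 17.87
tool_pos: [0.4767, -0.0749, 0.103]
tool_rot: [179.9, 0.0, 90.5]
force: [0.1, -0.5, -0.2]
grip_width: 0.0004
```

Request:
send_rows(
  steps=[
    [[0, -0.006, -0.015], [0, 0, 0], 0],
    [[0, -0.006, -0.045], [0, 0, 0], 0],
    [[0, -0.006, -0.08], [0, 0, 0], 0],
    [[0, -0.006, -0.115], [0, 0, 0], 0],
    [[0, -0.006, -0.15], [0, 0, 0], 0],
  ],
)

```text
time_s: 18.28
tool_pos: [0.4701, -0.0751, 0.2553]
tool_rot: [179.8, -0.0, 90.5]
force: [0.9, -0.7, -0.3]
grip_width: 0.0006
```

Request:
send_rows(
  steps=[
    [[-0.03, 0, 0], [0, 0, 0], 0],
    [[-0.06, 0, 0], [0, 0, 0], 0],
    [[-0.09, 0, 0], [0, 0, 0], 0],
    [[-0.12, 0, 0], [0, 0, 0], 0],
    [[-0.15, 0, 0], [0, 0, 0], 0],
  ],
)

```text
time_s: 18.7
tool_pos: [0.4718, -0.2264, 0.2539]
tool_rot: [179.8, 0.0, 90.5]
force: [0.4, 0.0, -0.3]
grip_width: 0.0006
```

```bash
python3 look.py 12; python3 - <<'E'
from h import *
for n in("side0","side12","top0","top12"):
  c=load(n);print(n,"green",blobs(mask(c,(50,100,60),(85,255,255)),1),"red",blobs(mask(c,(0,150,100),(4,255,255)),2))
s=load("side12");im=s["pixels"][110:220,220:330,::-1];cv2.imwrite("pics/side12z.png",cv2.resize(im,None,fx=5.4,fy=5.4,interpolation=cv2.INTER_CUBIC))
E
```

```text
{'time_s': np.float64(18.7), 'qpos': array([-12.4134,   0.3517,  35.6776,  95.8501,  -0.2724,  83.6887,
       113.8411]), 'tool_pos': array([ 0.4718, -0.2264,  0.2539]), 'tool_rot': array([1.798129e+02, 1.090000e-02, 9.054810e+01]), 'force': array([ 0.3955,  0.0276, -0.275 ]), 'grip_width': np.float64(0.0006)}
side0 green [([268, 167, 6, 6, 28], [270.1, 169.8])] red [([245, 100, 18, 36, 458], [252.4, 117.2]), ([268, 164, 23, 22, 360], [279.9, 175.0])]
side12 green [] red [([245, 100, 18, 36, 461], [252.3, 117.2]), ([268, 166, 23, 20, 362], [279.0, 175.8])]
top0 green [([286, 195, 7, 5, 29], [289.2, 197.0])] red [([279, 197, 21, 18, 341], [289.2, 205.9]), ([436, 101, 6, 6, 36], [438.5, 103.5])]
top12 green [([54, 311, 10, 38, 90], [59.6, 329.7])] red [([279, 197, 21, 18, 373], [289.0, 205.5]), ([436, 101, 6, 6, 36], [438.5, 103.5])]
```

View pics/side12z.png

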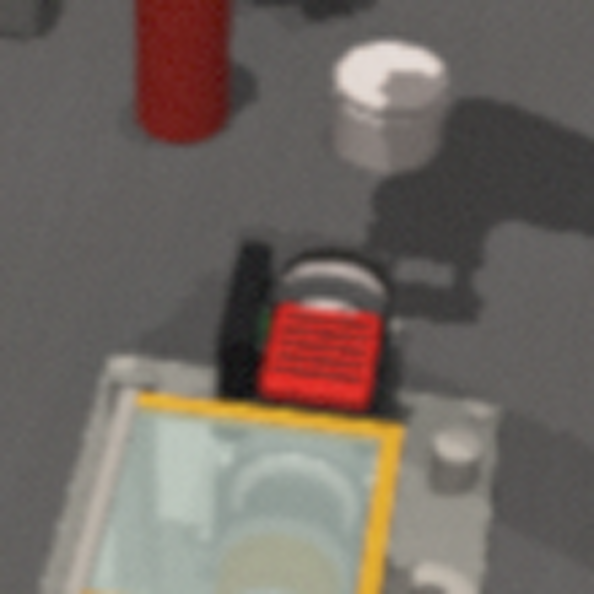

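View pics/top12c.png

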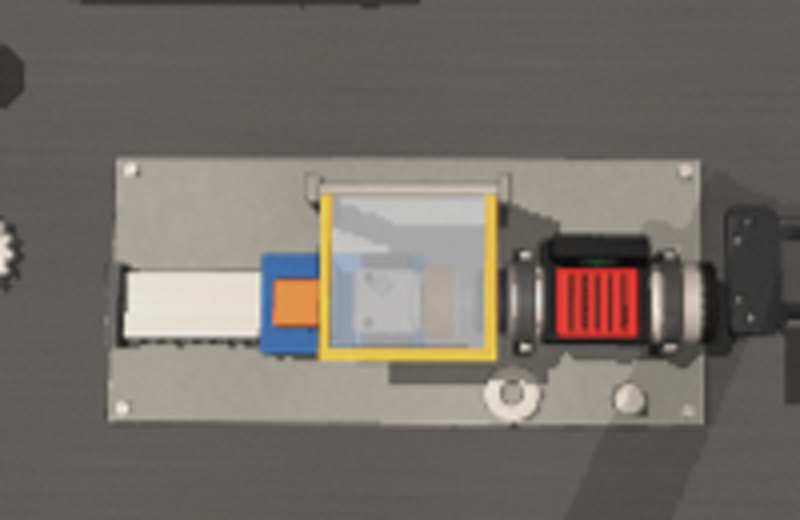

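```bash
python3 - <<'E'
from cell import env
print(env.sign_off())
E
```

```text
the job is handed in; nothing more can be done
None
```

The job is done and handed in at about 19 s of the 61 s. The carriage is locked at the brush, the shield is shut over it, and the trigger stays on by itself. The hand-in reported no verdict, so what follows is from my own checks.

- **Carriage:** I held the release down with the closed fingers and pushed the carriage to its stop, where the arm would not move further at 18 N. After I let go, the release's front face showed as high as at the start. Its centre was at y 0.163 m, against 0.164 m expected at the stop.
- **Shield:** I swung it down until it stopped hard, at about 60 N through the fingers. Both camera views show it lying over the brush.
- **Trigger and button:** I squeezed the trigger to its bottom and pushed the green button in until it stopped. I then eased the trigger up with the button held in, and backed away. With nothing touching it, the button stays in, with only a sliver of green showing. In the side view the trigger's far edge sits about 2 pixels lower than when off, which fits the 7 mm catch. That estimate is coarse.
- **Loose things:** The can did not shift in the side view, and the ring and socket look where they were in the last pictures. I did not measure them separately, nor check the piston, jar and gear closely.

**Disagreement:** the fingers met surfaces at a reported TCP height about 39.5 mm lower than the true height (release, shield and trigger all agreed). I worked by touch with that offset.

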